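# Brace the jar under the cabinet flap and unscrew its orange cap

## Task

Pull the raised flap of the little jar cabinet fully down, without slamming it, so that its teeth brace the two jars, then unscrew the tight orange cap, turning it counterclockwise only until its thread lets go, and lift it straight off while the jar stays standing in its well and the flap stays shut. Finish still gripping the cap, holding it level about an inch (25 mm) above the mouth of the jar it came from; do not put it down or let go, and leave the blue-capped jar and the other kitchen things where they are.

Things in the scene. Friction and masses are not known exactly. Their poses are not given: they have to be found in the camera images.
- jar_cabinet: low brown wooden cabinet fixed to the counter, 146 (x) by 208 mm (y), walls 66 mm high; x points to the rear (hinge side), the front (-x) faces the robot. Origin: on the counter midway between two square wells, 84 mm wide, floor 10 mm above the counter, centres at x = 0, y = +50 and -50 mm. A jar stands loosely in each and can spin there
- flap (a joint): hinge angle of the white flap: 0 = fully shut (level on the cabinet, its top 74 mm above the counter); starts raised at 1.05 to 1.35 rad. Stiff hinge (0.3 N m): it stays where it is left; 1 to 4 N at the free edge push it down. Faster than 2.5 rad/s is a slam. With the flap up a jar only spins along with its cap
- flap_hinge (a point): on the hinge axis (along the cabinet's y), middle of the flap's rear edge, 70 mm above the counter, at x = +62, y = 0 of the cabinet. The flap is a frame 8 mm thick, 208 mm wide, reaching 148 mm from the hinge, with two openings (96 by 88 mm) that pass over the capped jars; the front strip is solid from 114 to 148 mm
- flap_pad (a point): centre of the cork thumb pad (26 by 70 mm) on the flap's upper face, middle of its free front strip, 131 mm from the hinge, 4 mm above the flap's middle plane. Push here: raised, this face looks up and away from the robot
- jar: clear glass jar with the orange cap, 100 mm high to its mouth, body diameter 66 mm, 8 upright ribs out to 80 mm, 0.25 to 0.5 kg; either well. Origin: centre of underside, z up. Dark teeth of the shut flap, two in each opening, drop between the ribs: the jar then turns at most 0.35 rad with the cap before it is braced
- jar_mouth (a point): centre of the jar's mouth, on its axis, 100 mm above its underside; screwed on, the cap's lower rim sits 20 mm below this point, about 90 mm above the counter
- cap: round orange plastic cap, 56 mm diameter, 32 mm high, 70 g. Origin: centre of lower rim, z up; on the closed jar its x axis is the jar's. Tight (0.2 to 0.6 N m). Counterclockwise from above unscrews: the thread lets go about 0.72 rad (41 degrees) relative to the jar, a stop blocks it near 1.5 rad, between 0.8 and 1.4 it lifts straight off. Clockwise is blocked
- blue_jar: same jar with a blue cap, 112 mm high in all, in the other well; origin: centre of its underside. Leave it closed and in place
- bowl: orange plastic bowl, 190 mm across, 85 mm high, loose; origin: centre of underside. Bystander
- paddle: steel mixer paddle lying flat, 200 mm by 120 mm, 18 mm thick; origin: near its middle, on the counter. Bystander
- crock: white ceramic crock with utensils, 124 mm across, 290 mm high in all; origin: centre of underside. Bystander
- timer: round white and steel kitchen timer, 70 mm across, 40 mm high; origin: centre of underside. Bystander
- spoon: wooden spoon lying flat, 220 mm long; origin: near its middle, on the counter. Bystander

How it is judged (in metres and radians):
On the way, in this order (a step that is already met when the one before it is completed fails the run):
1. the flap is fully shut over both jars (value of joint flap below 0.04 rad and z of jar in the frame of jar_cabinet below 0.014 m and angle between jar's own z axis and vertical below 0.08 rad), for 0.2 s.
2. the gripped cap has been unscrewed from the braced jar (flap shut, jar in its well, cap turned past its thread relative to the jar) (angle between the x axis of cap and the x axis of jar, either way round above 0.62 rad and value of joint flap below 0.06 rad and contact force between the fingers and cap above 1 N and z of jar in the frame of jar_cabinet below 0.014 m and angle between jar's own z axis and vertical below 0.08 rad), for 0.1 s.
At the end, for the whole second after the job is handed in: Flap shut (under 0.06 rad); jar upright in its well; cap gripped, still, level within 0.2 rad, clear of the jar, turned 0.62 to 1.45 rad from its start on it, rim 6 to 60 mm above the mouth and within 20 mm of its axis; blue jar within 20, bystanders within 30 mm of start (all of step 2 and horizontal distance between jar and jar_cabinet below 0.065 m and z of cap in the frame of jar_mouth between 0.006 and 0.06 m and horizontal distance between cap and jar_mouth below 0.02 m and angle between cap's own z axis and vertical below 0.2 rad and angle between the x axis of cap and the x axis of jar, either way round below 1.45 rad and contact force between cap and jar below 0.1 N and linear speed of cap below 0.03 m/s and distance of blue_jar from where it was at the start of the episode below 0.02 m and distance of each of bowl, paddle, crock, timer, spoon from where it was at the start of the episode below 0.03 m); the arm keeps its last pose, push and grip.
It fails at once if the flap is slammed (faster than 2.5 rad/s) (velocity of joint flap below -2.5 rad/s).
It fails at once if the jar is lifted out of its well or tipped (z of jar in the frame of jar_cabinet above 0.03 m or angle between jar's own z axis and vertical above 0.25 rad).
It fails at once if a bystander or the blue-capped jar is knocked away (distance of any of blue_jar, bowl, paddle, crock, timer, spoon from where it was at the start of the episode above 0.05 m).
It also fails if it takes over 51 s, if anything falls off the work surface, if the arm or the gripper's body presses on something with over 40 N, if the wrist force passes 120 N, or if a joint passes its speed limit or range.

## Robot

A 6-joint arm with a two-finger parallel gripper is mounted at the origin on the work surface. World frame = base frame: x ahead of the robot, y to its left, z up, the work surface at z = 0. Lengths are in m, angles in degrees, forces in N, time in s.
With the tool pointing down it reaches from about 0.4 to 0.825 m from the base axis. Payload 7 kg.
Tool frame: the origin (TCP) lies midway between the tips of the shut fingers; the grasp point (between the pads) lies 19 mm behind it (hold_point_z is the distance from the TCP to the grasp point, in m); z points along the fingers, y is the line along which they close (so a half turn about z gives the same grasp; the last joint's range is limited). The gripper opens to 88 mm and grips with 3 to 60 N. Pads are 19 mm wide; open, the fingers measure 130 mm over their backs; the gripper's body (78 mm by 193 mm) begins 47 mm behind the grasp point.
Start: joints at [-56.03, 20.546, 0.682, 0, -70.136, -16.507], TCP at [0.203, -0.644, 0.227] pointing down, gripper open.
Joint ranges: [-176.03, 176.03], [-82.01, 121.73], [-58.28, 71.71], [-173.87, 95.51], [-174.79, -0.11], [-173.66, 173.66]. Speed limits (degrees/s): [136.94, 136.94, 172.46, 180, 180, 180].

## Interface

Orientations are given as [roll, pitch, yaw] about the fixed x, y, z axes, in that order (R = Rz(yaw) Ry(pitch) Rx(roll)).
In Python, from plant import get_state, capture, close_job, hold_point_z gives the robot as it stands.
- The arm moves only by the shell command python3 -m inch 'ROWS' [FORCE]. ROWS is text: rows parted by semicolons, each of 5 numbers parted by spaces: the shift along the tool's x, y, z normalised to -1 to 1, where 1 is 0.15 m, then the turn about the tool's z normalised to -1 to 1, where 1 is 360 degrees, then the opening, from 0 (shut) to 1 (fully open). In form: tx ty tz spin grip; .... A call has exactly 8 rows; each row shifts and turns the commanded pose from where the row before left it, along the tool's axes as they then stand; what a row does not reach is not made up. A row lasts 1/8 s, in which the tool goes at most 62.5 mm and 10.7 degrees, less where a joint would pass 70% of its speed; a pose out of reach is approached as far as the arm can. A call with a number of a shift or a turn outside -1 to 1 is refused whole. A call with a gripper value outside its range is refused whole. The fingers move at their own pace and stop on an object; FORCE is the grip in N (left out, the last holds). Time passes only in rows, so rows that do not move let the fingers close, or fill a call up. It gives the time, the measured TCP pose, the force, the opening and the grip force at its end, in the units of the state.
- get_state(): the state, without advancing time (a new reading comes with each control period).
- capture(name): name is "scene" or "top" or "wrist"; returns a dict with "color" (420x560x3 uint8, blue, green, red), "mtx" (3x3 intrinsics, pixels), "R" (3x3) and "t" (3): a world point X has camera coordinates R X + t. Camera axes: x right, y down, z forward; pixel columns grow to the right and rows downward; lengths in m; the calibration is good to about 2 mm. The wrist camera is an equidistant fisheye: a pixel r from the principal point sees the ray r / f radians off the axis. A picture is of the moment at which its call begins. There is no depth.
- close_job(): hands the job in; it is judged then, once.
The state is a dict: "time_s": time; "joints": joint angles; "qd": joint speeds; "joint_torque": joint torques, N m; "tcp_pos": TCP position; "eef_rot": TCP orientation; "contact_force": force on the tool from outside, world axes, zero at the start; "moment": the same for the moment, N m; "gripper_width": finger opening in m; "gripper_force": force on a finger pad.
Only numpy, scipy, OpenCV 4.12 (cv2) and the standard library are available. Lean on these libraries where they do the work, as an engineer would, in place of code of your own. Each camera call takes 0.05 s, during which the arm holds its last target. There are 200 camera calls.

## Working session

There is one attempt and no reset: what is moved stays moved. The work goes in short steps, Python scripts to look and compute and a shell command to move; the robot and the scene stay as the last step left them, time stands still between calls to the robot, and variables do not carry over. Pictures are saved under pics/ and viewed, at most 10 in all, crops included, and the job is handed in when it is done.

```bash
ls; mkdir -p pics
python3 - <<'E'
from plant import *
import cv2,numpy as np
s=get_state();print(s)
print(hold_point_z if not callable(hold_point_z) else hold_point_z())
for n in("scene","top"):
    c=capture(n);cv2.imwrite(f"pics/{n}0.png",c["color"]);np.savez(f"{n}0.npz",**c)
    print(n,c["mtx"].round(1).tolist(),(-c["R"].T@c["t"]).round(3),c["R"].round(3).tolist())
E
```

```text
pics
{'time_s': 0.0, 'joints': array([-5.60290136e+01,  2.05898449e+01,  6.32309779e-01, -1.96983489e-02,
       -7.01349437e+01, -1.65065698e+01]), 'qd': array([-0.06241716, -0.05759512, -0.06298522,  0.0587153 ,  0.12798718,
       -0.02640969]), 'joint_torque': array([ 4.92872332e-04, -5.82720244e+01,  2.93052399e+01,  6.99735001e+00,
        6.73428556e-03, -2.09383011e-04]), 'tcp_pos': array([ 0.20239304, -0.64342131,  0.22563084]), 'eef_rot': array([ 1.79906071e+02, -8.52357941e-03, -1.62542285e+02]), 'contact_force': array([0.17290518, 0.29089146, 0.05193265]), 'moment': array([-0.02309183, -0.04804728, -0.01620603]), 'gripper_force': 0.0, 'gripper_width': 0.08777325511853849}
0.0188
scene [[435.8, 0.0, 284.3], [0.0, 435.8, 217.2], [0.0, 0.0, 1.0]] [1.202 0.291 1.303] [[-0.461, 0.888, 0.008], [0.759, 0.398, -0.515], [-0.46, -0.231, -0.857]]
top [[407.8, 0.0, 282.0], [0.0, 407.8, 213.0], [0.0, 0.0, 1.0]] [ 0.413 -0.051  1.232] [[0.008, -1.0, -0.021], [-0.99, -0.005, -0.138], [0.138, 0.022, -0.99]]
```

View pics/scene0.png

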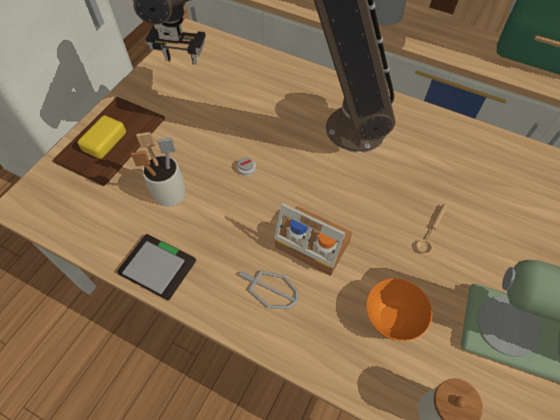

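View pics/top0.png

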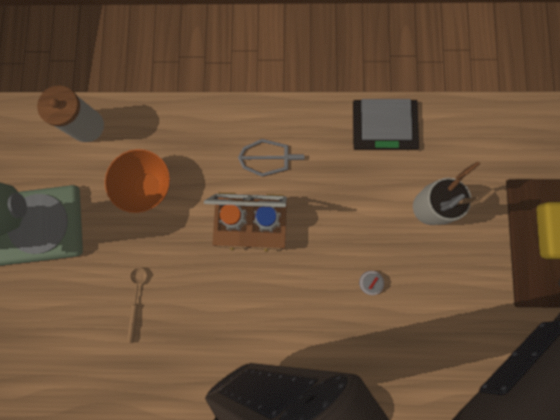

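The scene view shows the raised flap at about (310,235), with the caps visible through its openings: blue (298,228), orange (326,241). In the top view orange is at (231,216), blue at (266,216), the flap's edge runs along row ~200, and the cabinet's front bottom edge along row ~247.

```bash
cat > h.py <<'E'
import cv2,numpy as np
def ray(c,u,v):
    K,R,t=c["mtx"],c["R"],c["t"]
    d=R.T@np.linalg.inv(K)@np.array([u,v,1.]); return -R.T@t,d
def onz(c,u,v,z):
    o,d=ray(c,u,v); return o+d*(z-o[2])/d[2]
def blob(img,col,box):
    h=cv2.cvtColor(img,cv2.COLOR_BGR2HSV)
    lo,hi=((4,170,110),(16,255,255)) if col=="o" else ((105,130,40),(130,255,255))
    m=cv2.inRange(h,lo,hi); x0,y0,x1,y1=box; k=np.zeros_like(m);k[y0:y1,x0:x1]=m[y0:y1,x0:x1]
    cs=cv2.findContours(k,cv2.RETR_EXTERNAL,cv2.CHAIN_APPROX_NONE)[0]
    c=max(cs,key=cv2.contourArea); return cv2.minEnclosingCircle(c),cv2.contourArea(c),c
E
python3 - <<'E'
from h import *
c=dict(np.load("top0.npz"))
for k in "ob":
    (p,r),a,_=blob(c["color"],k,(205,195,295,255));print(k,p,r,a,onz(c,*p,0.122).round(4), r/407.8*1.11)
s=dict(np.load("scene0.npz"))
a=cv2.resize(c["color"][180:260,190:310],None,fx=6,fy=6,interpolation=cv2.INTER_CUBIC)
b=cv2.resize(s["color"][195:280,262:362],None,fx=7,fy=7,interpolation=cv2.INTER_CUBIC)
cv2.imwrite("pics/a.png",a);cv2.imwrite("pics/b.png",b)
E
```

```text
o (229.5, 213.5) 10.12432861328125 263.0 [0.5657 0.1183 0.122 ] 0.02755763796160419
b (265.5, 215.5) 9.300638198852539 230.5 [0.5607 0.0189 0.122 ] 0.02531561648044708
```

View pics/a.png

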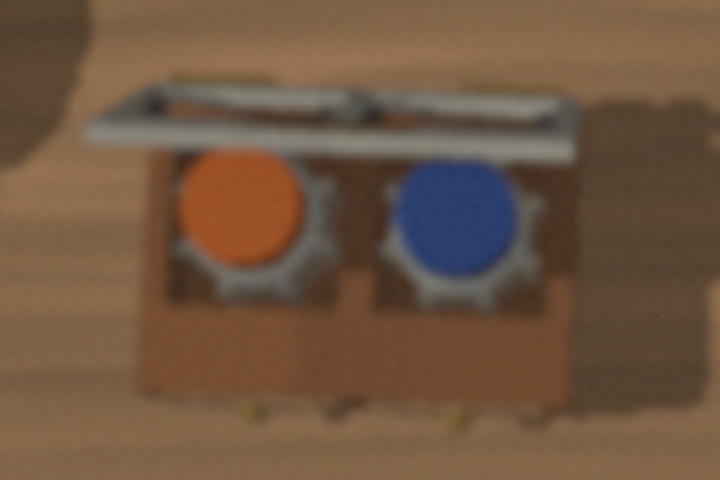

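View pics/b.png

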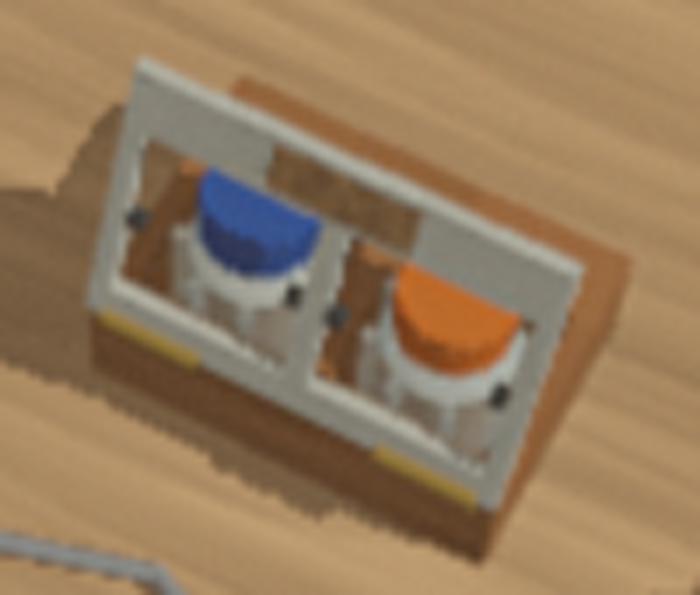

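Orange cap in the crop spans x 180–303 with its bottom at 267, giving px (230,214). Blue is at (265.5,216). The cabinet front edge goes from (138,390) to (572,403), and the scene crop has the cork pad centred at (343,201), px (311.0,223.7).

Run:
```python
from h import *
c=dict(np.load("top0.npz"));s=dict(np.load("scene0.npz"))
T=lambda u,v,z:onz(c,190+(u-2.5)/6,180+(v-2.5)/6,z)
o=T(241,206,.122);b=T(455,217,.122)
f1=T(138,390,.066);f2=T(572,403,.066)
print(o,b,f1,f2)
for p,q in((o,b),(f1,f2)): d=p-q;print(np.hypot(*d[:2]),np.degrees(np.arctan2(-d[0],d[1])))
yaw=np.arctan2(-(f1-f2)[0],(f1-f2)[1]); ex=np.array([np.cos(yaw),np.sin(yaw),0]);ey=np.array([-ex[1],ex[0],0])
m=(f1+f2)/2+ex*.073;print("cabinet from front",m,"from caps",(o+b)/2)
C=m.copy();C[2]=0
S=lambda u,v:ray(s,262+(u-3)/7,195+(v-3)/7)
def cab(p):return np.array([(p-C)@ex,(p-C)@ey,p[2]])
O,d=S(343,201);t=((C-O)@ey)/(d@ey);p=O+d*t;q=cab(p);print("pad",p,q)
h=np.array([.062,0,.070]);print("r,ang",np.hypot(*(q-h)[[0,2]]),np.arctan2(q[2]-.07,.062-q[0]))
for z in(.122,):
  pass
# flap corners
for (u,v),y in(((140,62),-.104),((582,270),.104)):
    O,d=S(u,v);t=((C+ey*y-O)@ey)/(d@ey);q=cab(O+d*t);print(q,np.hypot(*(q-h)[[0,2]]),np.arctan2(q[2]-.07,.062-q[0]))
for (u,v),y in(((85,130),.104),((575,150),-.104)):
    O,d=ray(c,190+(u-2.5)/6,180+(v-2.5)/6)
    n=h+0;  # intersect circle r=.148
    best=min(np.linspace(.9,1.45,111),key=lambda a:abs((lambda P:(P[0]-(.062-.148*np.cos(a))))(cab(O+d*((.07+.148*np.sin(a)-O[2])/d[2])))))
    print("ang top",best,cab(O+d*((.07+.148*np.sin(best)-O[2])/d[2])))
```

```text
[0.56454723 0.11761213 0.122     ] [0.55999915 0.01913617 0.122     ] [0.48317683 0.17315171 0.066     ] [ 0.47846265 -0.03431299  0.066     ]
0.09858093103843929 -2.6443113925452826
0.20751825911116895 -1.3016958808880605
cabinet from front [0.5538009  0.06776103 0.066     ] from caps [0.56227319 0.06837415 0.122     ]
pad [0.58133957 0.06713527 0.18040317] [ 2.75457742e-02 -1.77809156e-17  1.80403171e-01]
r,ang 0.11565445893675015 1.2682974045471394
[ 0.0181486  -0.104       0.19861998] 0.13588982746447478 1.242217559254401
[0.01258504 0.104      0.18717335] 0.12716694321213495 1.1717026759115323
ang top 1.3399999999999999 [0.02795476 0.10368406 0.21407571]
ang top 1.3199999999999998 [ 0.02524399 -0.10408697  0.21336983]
```

```bash
python3 -m inch '0 0 -.25 0 0; 0 0 -.25 0 0; -.295 .26 0 0 0; -.295 .26 0 0 0; -.295 .26 0 0 0; -.295 .26 0 0 0; -.295 .26 0 0 0; -.295 .26 0 0 0'; python3 -m inch '-.295 .26 0 0 0; -.295 .26 0 0 0; -.295 .26 0 0 0; -.295 .26 0 0 0; -.295 .26 0 0 0; -.295 .26 0 0 0; -.295 .26 0 0 0; -.295 .26 0 0 0'; python3 -m inch '0 0 0 .027 0; 0 0 0 .027 0; 0 0 0 0 0; 0 0 0 0 0; 0 0 0 0 0; 0 0 0 0 0; 0 0 0 0 0; 0 0 0 0 0'
python3 - <<'E'
from plant import *;import cv2
c=capture("wrist");import numpy as np;np.savez("w1.npz",**c);cv2.imwrite("pics/w1.png",c["color"]);print(get_state()["joints"].round(1))
E
```

```text
time_s: 1.1
tcp_pos: [0.3861, -0.3391, 0.3014]
eef_rot: [180.0, 0.0, -162.5]
contact_force: [1.0, -0.3, 0.3]
gripper_width: 0.0131
gripper_force: 0.0
time_s: 2.1
tcp_pos: [0.6302, 0.0647, 0.3013]
eef_rot: [180.0, -0.0, -162.5]
contact_force: [1.6, 0.0, 0.1]
gripper_width: 0.0004
gripper_force: 0.0
time_s: 3.1
tcp_pos: [0.6296, 0.0628, 0.3016]
eef_rot: [180.0, 0.0, 178.0]
contact_force: [-0.6, -1.0, -0.6]
gripper_width: 0.0005
gripper_force: 0.0
[  23.3   14.5    1.8    0.   -77.3 -115.3]
```

View pics/w1.png

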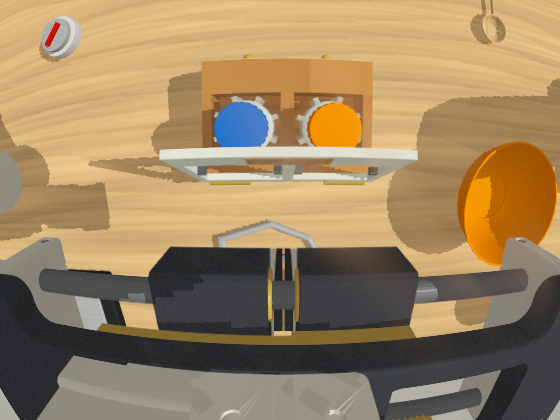

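The wrist view shows the flap's free edge level along row 155, cols 160–417, centred on the shut fingers at col 286. Yaw and lateral aim are therefore good, so I go down behind the flap.

```bash
python3 -m inch '0 0 .25 0 0; 0 0 .25 0 0; 0 0 .23 0 0; 0 0 0 0 0; .05 0 0 0 0; .05 0 0 0 0; 0 0 0 0 0; 0 0 0 0 0'
python3 - <<'E'
import numpy as np
# TCP local->world waypoints following the arc
C=np.array([.562,.068]);r=.131
prev=None
for a in np.arange(1.28,-.01,-.16):
    x=.062-r*np.cos(a)+.004*np.sin(a)+.0095; z=.07+r*np.sin(a)+.004*np.cos(a)
    if prev: print(round(a,2),round(C[0]+x,4),round(z,4),"tx",round(-(x-prev[0])/.15,3),"tz",round(-(z-prev[1])/.15,3))
    else: print(C[0]+x,z)
    prev=(x,z)
E
```

```text
time_s: 4.15
tcp_pos: [0.6149, 0.0635, 0.193]
eef_rot: [180.0, 0.1, 178.0]
contact_force: [-0.3, 0.0, 0.3]
gripper_width: 0.0004
gripper_force: 0.0
0.5997723709793708 0.1966469385364163
1.12 0.58 0.1897 tx 0.132 tz 0.047
0.96 0.5616 0.1796 tx 0.123 tz 0.067
0.8 0.5451 0.1668 tx 0.11 tz 0.086
0.64 0.5308 0.1514 tx 0.095 tz 0.102
0.48 0.5192 0.134 tx 0.078 tz 0.116
0.32 0.5104 0.115 tx 0.058 tz 0.127
0.16 0.5048 0.0948 tx 0.037 tz 0.135
0.0 0.5025 0.074 tx 0.015 tz 0.139
```

```bash
python3 -m inch '.06 0 .005 0 0; .06 0 .005 0 0; .06 0 .005 0 0; .06 0 .005 0 0; .062 0 .034 0 0; .062 0 .034 0 0; .055 0 .043 0 0; .055 0 .043 0 0'
```

```text
time_s: 5.15
tcp_pos: [0.5429, 0.0658, 0.1654]
eef_rot: [-180.0, -0.0, 178.0]
contact_force: [1.7, 0.5, 0.2]
gripper_width: 0.0005
gripper_force: 0.7
```

```bash
python3 -m inch '.044 0 .05 0 0; .044 0 .05 0 0; .039 0 .058 0 0; .039 0 .058 0 0; .029 0 .064 0 0; .029 0 .064 0 0; .018 0 .068 0 0; .018 0 .068 0 0';  python3 -m inch '.006 0 .07 0 0; .006 0 .05 0 0; 0 0 .02 0 0; 0 0 .02 0 0; 0 0 0 0 0; 0 0 0 0 0; 0 0 0 0 0; 0 0 0 0 0'
python3 - <<'E'
from plant import *;import cv2
import numpy as np
for n in("top","scene","wrist"):
    c=capture(n);np.savez(n+"2.npz",**c)
    if n!="top":cv2.imwrite(f"pics/{n}2.png",c["color"])
E
```

```text
time_s: 6.15
tcp_pos: [0.5044, 0.0672, 0.0932]
eef_rot: [-180.0, -0.0, 178.0]
contact_force: [0.0, -0.4, 0.7]
gripper_width: 0.0006
gripper_force: 0.4
time_s: 7.15
tcp_pos: [0.5028, 0.0672, 0.0738]
eef_rot: [-180.0, 0.1, 178.1]
contact_force: [-17.9, 2.2, 46.9]
gripper_width: 0.0005
gripper_force: 23.3
```

View pics/wrist2.png

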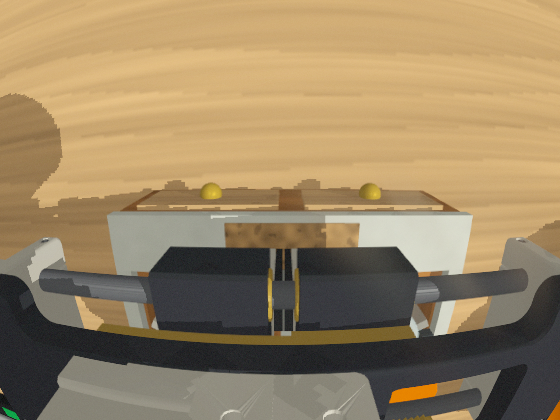

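The flap lies level: its front strip spans cols 108–470 at row 212, with the cork pad under the fingers, and the tip height of 73.8 mm matches the shut height. I release upward and go over the orange cap.

```bash
python3 -m inch '0 0 -.1 0 0; 0 0 -.25 0 0; 0 0 -.35 0 1; -.2 .175 0 0 1; -.2 .175 0 0 1; 0 0 0 0 1; 0 0 0 0 1; 0 0 0 0 1'
python3 - <<'E'
from plant import *
from h import *
for n in("top","scene","wrist"):
    c=capture(n);np.savez(n+"3.npz",**c);cv2.imwrite(f"pics/{n}3.png",c["color"])
    if n=="wrist": print(c["mtx"].round(1).tolist(),c["R"].round(3).tolist(),(-c["R"].T@c["t"]).round(3))
E
python3 - <<'E'
from h import *
a=cv2.imread("pics/scene3.png")[195:280,262:362];b=cv2.imread("pics/wrist3.png")
a=cv2.resize(a,(494,420),interpolation=cv2.INTER_CUBIC);b=b[210:,:]
b=cv2.resize(b,(494,185))
cv2.imwrite("pics/m3.png",np.vstack([a[:410],b]))
E
```

```text
time_s: 8.3
tcp_pos: [0.5639, 0.1171, 0.1749]
eef_rot: [-180.0, -0.0, 178.0]
contact_force: [-0.3, -0.2, -0.2]
gripper_width: 0.0546
gripper_force: 0.0
[[325.2, 0.0, 283.1], [0.0, 325.2, 212.3], [0.0, 0.0, 1.0]] [[0.036, 0.999, 0.001], [0.961, -0.035, 0.274], [0.274, -0.009, -0.962]] [0.49  0.119 0.332]
```

View pics/m3.png

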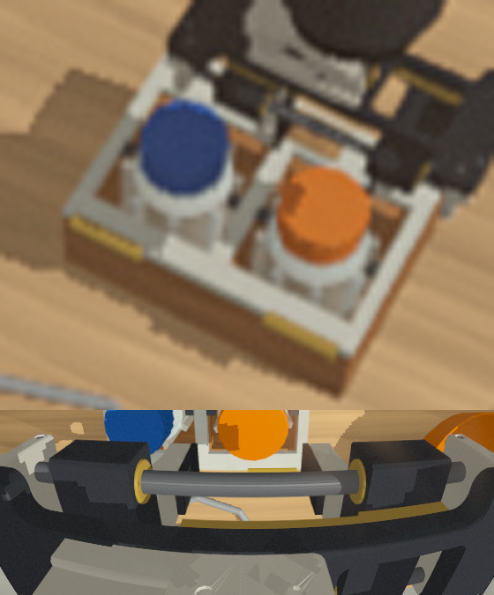

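The flap is shut, and the orange cap shows whole in the scene view, centred between the open fingers in the wrist view. Next I measure its centre.

Run:
```python
from h import *
w=dict(np.load("wrist3.npz"));s=dict(np.load("scene3.npz"))
def wr(p):
    K,R,t=w["mtx"],w["R"],w["t"];f=K[0,0]
    x=(p-K[:2,2])/f;th=np.linalg.norm(x,axis=1,keepdims=True)
    d=np.hstack([np.sin(th)*x/th,np.cos(th)])@R;o=-R.T@t
    return o+d*((.122-o[2])/d[:,2])[:,None]
(_,a,cw)=blob(w["color"],"o",(200,190,345,300));P=wr(cw[:,0].astype(float))
print("wrist",a,P.min(0),P.max(0),cv2.boundingRect(cw))
(_,a,cs)=blob(s["color"],"o",(310,220,350,255));Q=np.array([onz(s,*p,.122) for p in cs[:,0].astype(float)])
print("scene",a,Q.min(0),Q.max(0),cv2.boundingRect(cs))
```

```text
wrist 917.5 [0.53385939 0.08946498 0.122     ] [0.58253982 0.14212452 0.122     ] (245, 190, 76, 69)
scene 248.0 [0.5413327  0.09341735 0.122     ] [0.60389075 0.15029754 0.122     ] (318, 229, 19, 19)
```

Run:
```python
from h import *
w=dict(np.load("wrist3.npz"));s=dict(np.load("scene3.npz"))
def wr(p):
    K,R,t=w["mtx"],w["R"],w["t"];f=K[0,0]
    x=(p-K[:2,2])/f;th=np.linalg.norm(x,axis=1,keepdims=True)
    d=np.hstack([np.sin(th)*x/th,np.cos(th)])@R;o=-R.T@t
    return o+d*((.122-o[2])/d[:,2])[:,None]
for n,c,b in(("wrist",w,(200,150,345,300)),("scene",s,(310,218,350,258))):
    h=cv2.cvtColor(c["color"],cv2.COLOR_BGR2HSV);m=cv2.inRange(h,(3,205,60),(22,255,255))
    k=np.zeros_like(m);k[b[1]:b[3],b[0]:b[2]]=m[b[1]:b[3],b[0]:b[2]]
    q=max(cv2.findContours(k,0,cv2.CHAIN_APPROX_NONE)[0],key=cv2.contourArea)
    p=q[:,0].astype(float)
    P=wr(p) if n=="wrist" else np.array([onz(c,*x,.122) for x in p])
    print(n,cv2.contourArea(q),cv2.boundingRect(q),P.min(0),P.max(0))
    i=P[:,0].argmax();print(p[i],P[i], cv2.minEnclosingCircle(P[:,:2].astype(np.float32)))
v=w["color"][170:320,200:350];cv2.imwrite("pics/w3z.png",cv2.resize(v,(600,600),interpolation=cv2.INTER_CUBIC))
```

```text
wrist 4901.0 (247, 185, 80, 82) [0.53074984 0.09175726 0.122     ] [0.58951177 0.14622033 0.122     ]
[291. 266.] [0.58951177 0.12143896 0.122     ] ((0.5597776174545288, 0.11879967898130417), 0.02993004024028778)
scene 0.0 (333, 243, 1, 1) [0.58007653 0.14638374 0.122     ] [0.58007653 0.14638374 0.122     ]
[333. 243.] [0.58007653 0.14638374 0.122     ] ((0.5800765156745911, 0.14638374745845795), 9.999999747378752e-05)
```

View pics/w3z.png

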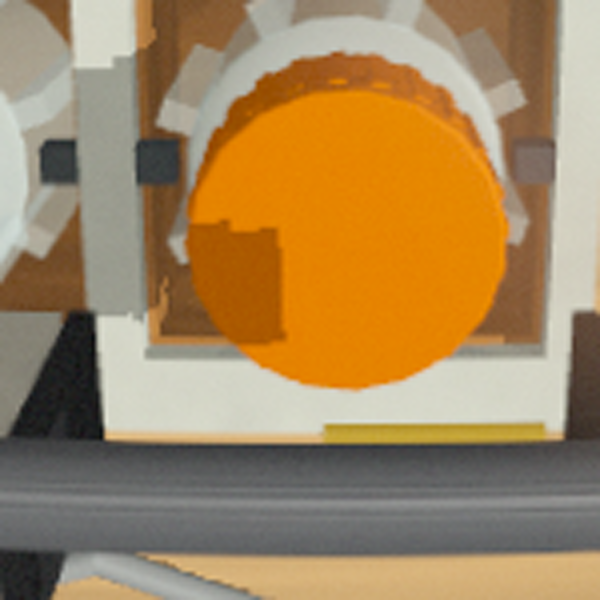

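Cap top face in the zoom spans cols 188–507 and rows 90–388, with the centre at px (287,230), i.e. about (0.562, 0.119). The tool already stands over it, so I descend and grip.

```bash
python3 -m inch '0 0 .2 0 1; 0 0 .2 0 1; 0 0 .15 0 1; 0 0 0 0 1; 0 0 0 0 .3; 0 0 0 0 .3; 0 0 0 0 .3; 0 0 0 0 .3' 60; python3 -m inch '0 0 0 0 .3; 0 0 0 0 .3; 0 0 0 0 .3; 0 0 0 0 .3; 0 0 0 0 .3; 0 0 0 0 .3; 0 0 0 0 .3; 0 0 0 0 .3'
```

```text
time_s: 9.45
tcp_pos: [0.5652, 0.1182, 0.0932]
eef_rot: [179.9, 0.1, 178.0]
contact_force: [-0.3, 1.9, 2.7]
gripper_width: 0.0556
gripper_force: 60.0
time_s: 10.45
tcp_pos: [0.5652, 0.1182, 0.0931]
eef_rot: [180.0, 0.1, 178.0]
contact_force: [-0.6, 3.5, 6.4]
gripper_width: 0.0556
gripper_force: 60.0
```

```bash
python3 -m inch '0 0 0 -.0125 .3; 0 0 0 -.0125 .3; 0 0 0 -.0125 .3; 0 0 0 -.0125 .3; 0 0 0 -.0125 .3; 0 0 0 -.0125 .3; 0 0 0 -.0125 .3; 0 0 0 0 .3'; python3 -c "
from plant import *
print(get_state()['moment'].round(2))"
```

```text
time_s: 11.45
tcp_pos: [0.5645, 0.1172, 0.0928]
eef_rot: [-180.0, -0.0, -150.4]
contact_force: [-1.6, 0.6, 6.2]
gripper_width: 0.0556
gripper_force: 60.0
[0.07 0.51 0.  ]
```

```bash
python3 -m inch '0 0 0 -.0125 .3; 0 0 0 -.0125 .3; 0 0 0 -.0125 .3; 0 0 0 -.0125 .3; 0 0 0 -.0125 .3; 0 0 0 -.0125 .3; 0 0 0 -.0125 .3; 0 0 0 0 .3'
python3 - <<'E'
from plant import *
from h import *
print(get_state()['moment'].round(2))
c=capture("scene");w=capture("wrist");a=cv2.resize(c["color"][195:280,262:362],(494,420),interpolation=cv2.INTER_CUBIC)
cv2.imwrite("pics/m4.png",np.hstack([a,w["color"][:,100:400]]))
E
```

```text
time_s: 12.45
tcp_pos: [0.5649, 0.118, 0.0942]
eef_rot: [-179.9, 0.1, -118.9]
contact_force: [-6.5, 2.7, 15.6]
gripper_width: 0.0556
gripper_force: 60.0
[1.13 2.19 0.07]
```

View pics/m4.png

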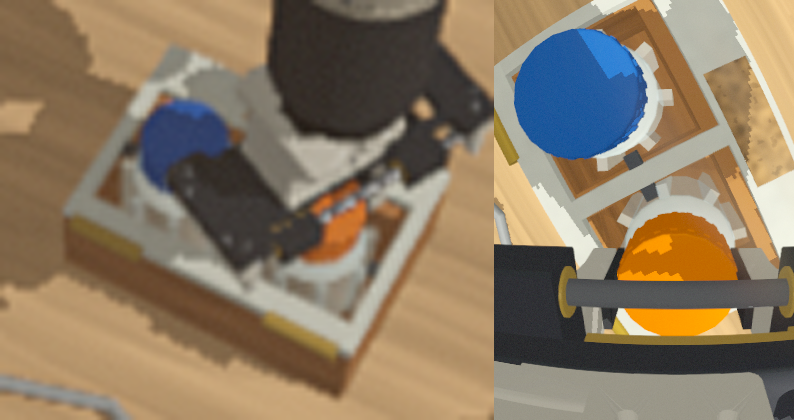

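The view shows the flap still shut, the cap between the fingers, and the jar ribs against the teeth. The cap has turned 63°, and the 1.4 mm rise suggests the thread is lifting. I turn a little further, then begin a gentle lift.

```bash
python3 -m inch '0 0 0 -.0111 .3; 0 0 0 -.0111 .3; 0 0 -.01 0 .3; 0 0 0 0 .3; 0 0 -.01 0 .3; 0 0 0 0 .3; 0 0 -.01 0 .3; 0 0 0 0 .3'; python3 -c "
from plant import *
print(get_state()['moment'].round(2))"
```

```text
time_s: 13.55
tcp_pos: [0.5643, 0.1173, 0.0966]
eef_rot: [180.0, -0.0, -111.0]
contact_force: [0.3, -0.1, -0.7]
gripper_width: 0.0558
gripper_force: 60.0
[0.01 0.09 0.03]
```

The pull has dropped to the cap's own weight (-0.7 N), so the thread is free. I lift straight up 41 mm.

```bash
python3 -m inch '0 0 -.03 0 .3; 0 0 -.04 0 .3; 0 0 -.05 0 .3; 0 0 -.05 0 .3; 0 0 -.05 0 .3; 0 0 -.055 0 .3; 0 0 0 0 .3; 0 0 0 0 .3'; python3 -m inch '0 0 0 0 .3; 0 0 0 0 .3; 0 0 0 0 .3; 0 0 0 0 .3; 0 0 0 0 .3; 0 0 0 0 .3; 0 0 0 0 .3; 0 0 0 0 .3'
python3 - <<'E'
from plant import *
from h import *
c=capture("scene");w=capture("wrist");a=cv2.resize(c["color"][185:280,262:362],(442,420),interpolation=cv2.INTER_CUBIC)
cv2.imwrite("pics/m5.png",np.hstack([a,w["color"][:,60:410]]))
E
```

```text
time_s: 14.55
tcp_pos: [0.5644, 0.1176, 0.1381]
eef_rot: [180.0, -0.0, -111.0]
contact_force: [1.1, 0.1, -0.3]
gripper_width: 0.0558
gripper_force: 60.0
time_s: 15.55
tcp_pos: [0.5646, 0.1176, 0.1382]
eef_rot: [180.0, 0.0, -111.0]
contact_force: [-0.1, -0.4, -0.9]
gripper_width: 0.0554
gripper_force: 60.0
```

View pics/m5.png

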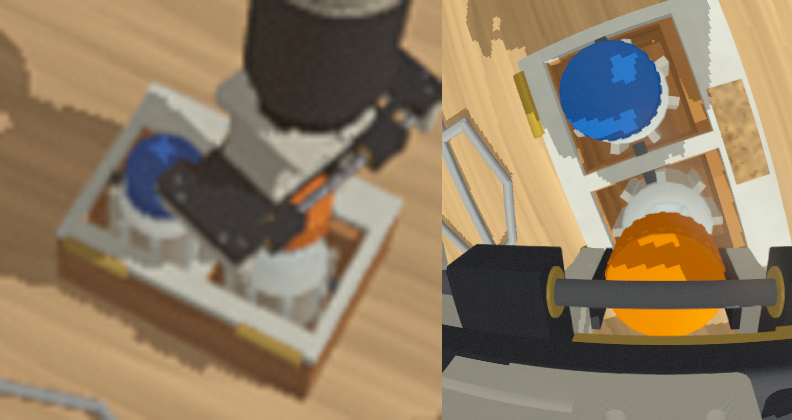

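The cap is off and level in the fingers above the bare jar mouth. The jar stands in its well, the flap is shut, and the blue jar is in place.

```bash
python3 -c "
from plant import *
print(close_job())"
```

```text
the job is handed in; nothing more can be done
None
```

I handed the job in at about 16 s on the robot's clock: the flap is down, and the orange cap is unscrewed and held level in the grip, an estimated 25 mm above its jar; no verdict came back.

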